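# Lock a cell-holder carriage to its rail with a quarter-turn thumbscrew

### The job

Lock the cell-holder carriage onto the bench rail: put the thumbscrew from its stand down through the slot of the carriage, slide the carriage along until the hidden slot in the rail lines up and the foot of the screw drops in, push the screw down until its flange sits flush on the carriage, and give it a quarter turn so that it cannot come out. Work by feel and never force the screw against the rail or carriage (stay clearly below 20 N), leave the glassware, tweezers and marker alone, and let go at the end.

Things in the scene. Friction and masses are not known exactly. Their poses are not given: they have to be found in the camera images.
- rail: Hollow aluminium rail fixed to the worktop, 64 mm wide (own x), 200 mm long (own y), top surface 30 mm above the worktop, dark end caps 24 mm long and 31.5 mm high. Origin: centre of its underside, z up. Inside is an empty channel 36 mm wide, its floor 12 mm above the worktop, in which the screw's foot can turn.
- rail_top (a point): Centre of the rail's top strip (6 mm thick), on its upper face; axes like the rail's. The strip has one slot, hidden under the carriage: 27 mm along the rail's x, 10.5 mm along its y, on the rail's middle line, its middle anywhere from y = -12 to +12 mm from this point (differs every time and cannot be seen: find it by feel).
- carriage: Dark steel plate 64 x 92 x 8 mm (x, y, z as the rail's) that lies on the rail's top and slides only along the rail's y, friction about 1 N. Origin: middle of its underside. A tongue to +x carries a black cell holder, 42 mm square, 26 mm high, its middle 98 mm from the origin, with a clear cuvette to 40 mm above the carriage's underside.
- carriage_slot (a point): Middle of the mouth of the carriage's through slot, on its top face, 38 mm above the worktop; 27 mm along the rail's x, 10.5 mm along y; axes like the rail's. At the start it is at y = -30 to -25 mm in the rail's frame (stops at -30 and +26), so the rail's slot lies 13 to 42 mm from it towards the rail's +y.
- stand: Fixed grey block on a black foot, 60 x 60 mm and 28 mm high, foot 72 mm square, with a slot 27.5 mm (own x) by 11 mm (own y) in which the thumbscrew stands upright at the start, its flange on the block's top. Origin: centre of its underside, z up.
- thumbscrew: Loose quarter-turn thumbscrew, 45 to 70 g. Origin: centre of the foot's underside, z up the shank. Foot: flat steel crossbar 24 mm (own x) by 8 mm (own y), 6 mm high; shank 8 mm thick. The foot passes slots only with its x along theirs; half a turn is the same shape. Flange flush on the carriage: origin 14 mm under the rail's top, foot clear under the strip, free to turn either way.
- flange (a point): Centre of the underside of the thumbscrew's round flange (28 mm across, 3 mm thick), 22 mm above the screw's origin; axes like the screw's. It meets the carriage's top face when the screw is fully home.
- wing (a point): Grip point on the screw's black wing head, 57 mm above its origin when unpressed; axes like the screw's. Upright plate 32 mm long (x), 12 mm thick (y: grip here, 40 N or more), from 21 mm below to 11 mm above this point. Turns the shank, but slides down it up to 10 mm on a spring: 1.5 N to start, 0.6 N more per mm, 7.5 N at the stop, then rigid.
- beaker: bystander: small glass beaker 56x50x58 mm standing, origin under its middle
- flask: bystander: small conical glass flask, 64 mm wide, 106 mm high, standing, origin under its middle
- tweezers: bystander: steel tweezers 123x15x6 mm lying flat, long axis x, origin under the middle
- marker: bystander: felt marker 136x12x12 mm lying near the front edge, long axis x, origin under the middle
Mind the look-alikes: they are no part of the job. Of the things that look like the thumbscrew, the middle-sized one is meant.

How it is judged:
By the outcome, as a careful person would: the job done as asked, in the order asked, and still so for the second after the job is handed in, with the robot touching nothing.
It also fails if it takes over 58 s, if anything falls off the work surface, if the arm or the gripper's body presses on something with over 40 N, if the wrist force passes 120 N, or if a joint passes its speed limit or range.

### The arm

A 6-joint arm with a two-finger parallel gripper is mounted at the origin on a cart in front of the work surface, level with it; the furniture and walls round the work are solid. World frame = base frame: x ahead of the robot, y to its left, z up, the work surface at z = 0. Lengths are in m, angles in rad, forces in N, time in s.
With the tool pointing down it reaches from about 0.325 to 0.775 m from the base axis. Payload 5.5 kg.
Tool frame: the origin (TCP) lies on the centre line of the jaws, within the pads' length; the fingertips stand 17 mm ahead of it and the grasp point (between the pads) lies 2 mm behind it (ctrl.tips_ahead is the distance from the TCP to the fingertips, in m); z points along the fingers, y is the line along which they close (so a half turn about z gives the same grasp; the last joint's range is limited). The gripper opens to 88 mm and grips with 3 to 60 N. Pads are 20 mm wide; open, the fingers measure 115 mm over their backs; the gripper's body (75 mm by 178 mm) begins 61 mm behind the grasp point.
Start: joints at [-1.388, 0.091, 1.231, -0, 1.82, -0.057], TCP at [0.143, -0.583, 0.24] pointing down, gripper open.
Joint ranges: [-2.87, 2.87], [-0.86, 2.18], [0.17, 2.46], [-1.51, 4.65], [0.06, 2.69], [-2.65, 2.65]. Speed limits (rad/s): [2.57, 2.57, 3.01, 3.14, 3.14, 3.14].

### API

Orientations are given as [roll, pitch, yaw] about the fixed x, y, z axes, in that order (R = Rz(yaw) Ry(pitch) Rx(roll)).
In Python, from station import ctrl gives the robot as it stands.
- The arm moves only by the tool play_rows, never from a script. Its argument "series" is a list of rows, each a list of 3 entries, a list of its own where there are three numbers: the shift along the tool's x, y, z as a fraction of full scale, then the turn, a rotation vector about the tool's x, y, z as a fraction of full scale, then the opening, from 0 (shut) to 1 (fully open). In form: [[[tx, ty, tz], [wx, wy, wz], hand], ...]. A call has 1 to 10 rows; each row is the pose to reach, as a shift and turn from the pose commanded when the call began, along the tool's axes at that moment; what a row does not reach only later rows make up. Full scale, the value 1, is 0.4 m for a shift and pi/4 rad for a turn. A row lasts 1/8 s, in which the tool goes at most 62.5 mm and 10.7 degrees, less where a joint would pass 70% of its speed; a pose out of reach is approached as far as the arm can. A call with a number of a shift or a turn outside -1 to 1 is refused whole. A call with a gripper value outside its range is refused whole. The fingers move at their own pace and stop on an object; "squeeze" is the grip in N (left out, the last holds). Time passes only in rows, so rows that repeat a pose let the fingers close. It gives the time, the measured TCP pose, the force, the opening and the grip force at its end, in the units of the state.
- ctrl.state(): the state, without advancing time (a new reading comes with each control period).
- ctrl.get_image(name): name is "side" or "top" or "wrist"; returns the picture (480x640x3 uint8, red, green, blue); there is no depth.
- ctrl.get_calibration(name): a dict with "camera_matrix" (3x3 intrinsics, pixels), "R" (3x3) and "t" (3): a world point X has camera coordinates R X + t; the wrist camera has in their place "tool_from_camera" (4x4, takes a point from camera to tool coordinates, whose origin is the TCP and whose axes are the flange's). Camera axes: x right, y down, z forward; pixel columns grow to the right and rows downward; lengths in m; the calibration is good to about 2 mm. A picture is of the moment at which its call begins: read the wrist's pose just before it. get_calibration takes no time and is no camera call.
- ctrl.finish_job(): hands the job in; it is judged then, once.
The state is a dict: "clock": time; "joint_positions": joint angles; "qd": joint speeds; "joint_efforts": joint torques, N m; "ee_pos": TCP position; "ee_rot": TCP orientation; "contact_force": force on the tool from outside, world axes, zero at the start; "ft_torque": the same for the moment, N m; "finger_gap": finger opening in m; "finger_force": force on a finger pad.
Only numpy, scipy, OpenCV 4.12 (cv2) and the standard library are available. Lean on these libraries where they do the work, as an engineer would, in place of code of your own. Each camera call takes 0.05 s, during which the arm holds its last target. There are 200 camera calls.

## Working session

There is one attempt and no reset: what is moved stays moved. The work goes in short steps, Python scripts to look and compute and a tool call to move; the robot and the scene stay as the last step left them, time stands still between calls to the robot, and variables do not carry over. Pictures are saved under pics/ and viewed, at most 10 in all, crops included, and the job is handed in when it is done.

Besides the shell and the picture viewer there is one more tool, called after "Call:" by a JSON object that holds its "method" and its "body", one argument or row to a line. play_rows: Moves the arm, as the interface text tells. Its arguments: {"type":"object","properties":{"series":{"type":"array","items":{"type":"array"}},"squeeze":{"type":"number"}},"required":["series"]}

```bash
ls; mkdir -p pics
python3 - <<'E'
from station import ctrl
import cv2
for n in("top","side"):
    cv2.imwrite(f"pics/{n}0.png",ctrl.get_image(n)[:,:,::-1])
    c=ctrl.get_calibration(n);print(n,c)
print(ctrl.get_calibration("wrist"));print(ctrl.state())
E
```

```text
pics
top {'camera_matrix': array([[541.08142818,   0.        , 322.75178966],
       [  0.        , 541.08142818, 232.99723629],
       [  0.        ,   0.        ,   1.        ]]), 'R': array([[ 0.02604973, -0.99950943,  0.01738687],
       [-0.99595051, -0.02744622, -0.08561127],
       [ 0.08604648, -0.01508631, -0.9961769 ]]), 't': array([-0.08967685,  0.55529656,  1.14331234])}
side {'camera_matrix': array([[579.00619437,   0.        , 312.16802807],
       [  0.        , 579.00619437, 243.76382277],
       [  0.        ,   0.        ,   1.        ]]), 'R': array([[ 0.96516193, -0.26125188,  0.0144878 ],
       [-0.15236755, -0.60619033, -0.78058786],
       [ 0.21271242,  0.75118622, -0.62487814]]), 't': array([-0.55222272,  0.10420799,  1.07101817])}
{'camera_matrix': array([[424.4808    ,   0.        , 316.31351498],
       [  0.        , 424.4808    , 237.62617442],
       [  0.        ,   0.        ,   1.        ]]), 'tool_from_camera': array([[ 2.94422744e-04, -9.57842293e-01, -2.87294371e-01,
         7.88254771e-02],
       [ 9.99999300e-01, -4.72482145e-05,  1.18233739e
[... 196 characters left out ...]
00]])}
{'clock': 0.1, 'joint_positions': array([-1.38772667e+00,  9.17609053e-02,  1.23174924e+00,  1.91669485e-05,
        1.81979609e+00, -5.66646742e-02]), 'qd': array([ 0.00042961, -0.00334284, -0.00331065,  0.00110699, -0.00032213,
       -0.00083314]), 'joint_efforts': array([ 2.49154713e-03, -4.47858489e+01, -4.07569563e+01,  7.00438558e-02,
        2.84003309e-02, -1.07043616e-04]), 'ee_pos': array([ 0.14244905, -0.58260473,  0.23864266]), 'ee_rot': array([-3.13988287e+00, -1.15601612e-04,  2.39738937e-01]), 'contact_force': array([1.22466755, 0.73628684, 0.47488216]), 'ft_torque': array([-0.04871336, -0.0101353 , -0.02225799]), 'finger_force': 0.0, 'finger_gap': 0.08779211408960738}
```

View pics/top0.png

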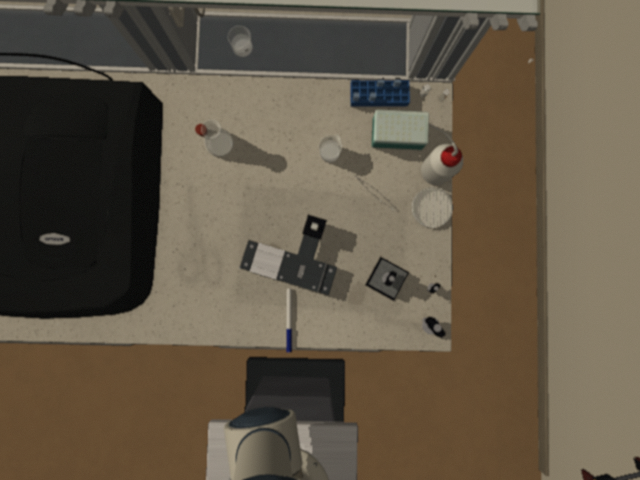

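View pics/side0.png

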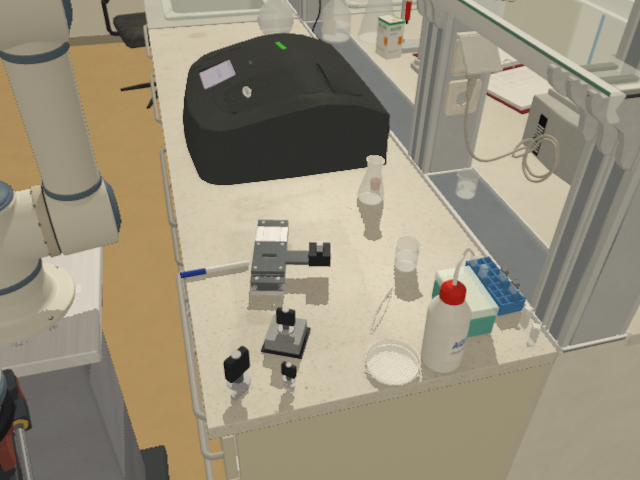

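Top view: the screw in the stand is at about (391,278). Two look-alikes stand loose: a bigger one at (435,327) and a smaller one at (434,288). In the side view these are (285,318), (237,365) and (289,373). The one in the stand fits, being middle-sized and standing in the stand's slot. I'll confirm it in a crop and compute rough positions.

```bash
cat > h.py <<'E'
import numpy as np, cv2
from scipy.spatial.transform import Rotation as Ro
from station import ctrl
def cam(n, s=None):
    c=ctrl.get_calibration(n);K=c["camera_matrix"]
    if n!="wrist": return K,c["R"].T,-c["R"].T@c["t"]
    s=s or ctrl.state();T=np.eye(4);T[:3,:3]=Ro.from_euler("xyz",s["ee_rot"]).as_matrix();T[:3,3]=s["ee_pos"]
    M=T@c["tool_from_camera"];return K,M[:3,:3],M[:3,3]
def ray(c,uv):
    K,R,o=c;d=R@np.linalg.solve(K,[*uv,1]);return o,d/np.linalg.norm(d)
def plane(c,uv,z):
    o,d=ray(c,uv);return o+d*(z-o[2])/d[2]
def tri(rs):
    A=np.zeros((3,3));b=np.zeros(3)
    for o,d in rs:
        P=np.eye(3)-np.outer(d,d);A+=P;b+=P@o
    p=np.linalg.solve(A,b);return p,[float(np.linalg.norm(np.cross(p-o,d))) for o,d in rs]
def proj(c,X):
    K,R,o=c;p=K@(R.T@(np.array(X)-o));return p[:2]/p[2]
E
python3 - <<'E'
from h import *
T,S=cam("top"),cam("side")
for n,a,b in(("stand screw",(391,276),(286,311)),("big",(435,325),(237,357)),("small",(434,287),(289,368)),("holder",(315,219),(319,243))):
    print(n,tri([ray(T,a),ray(S,b)]))
for u in((391,278),(303,270),(253,243),(333,294),(315,226)):print(u,plane(T,u,.035))
a=cv2.imread("pics/top0.png")[190:350,230:460];b=cv2.imread("pics/side0.png")[210:400,210:350]
a=cv2.resize(a,(0,0),fx=2,fy=2,interpolation=2);b=cv2.resize(b,(0,0),fx=2.3,fy=2.3,interpolation=2)
o=np.zeros((440,a.shape[1]+b.shape[1],3),np.uint8);o[:a.shape[0],:a.shape[1]]=a;o[:b.shape[0],a.shape[1]:]=b
cv2.imwrite("pics/crop1.png",o);print(o.shape)
E
```

```text
stand screw (array([ 0.46776032, -0.2174971 ,  0.06762247]), [0.0006513856800249938, 0.0006513856800251155])
big (array([ 0.37125709, -0.30663674,  0.08152566]), [0.00016707928235912235, 0.00016707928235912853])
small (array([ 0.44849181, -0.3133234 ,  0.0401848 ]), [0.0006680776344005396, 0.0006680776344004418])
holder (array([ 0.57624736, -0.05590777,  0.06723875]), [0.006477191022948781, 0.0064771910229488])
(391, 278) [ 0.46448913 -0.22235353  0.035     ]
(303, 270) [ 0.47653918 -0.03469263  0.035     ]
(253, 243) [0.53111939 0.07344361 0.035     ]
(333, 294) [ 0.42748228 -0.09970082  0.035     ]
(315, 226) [ 0.5711758 -0.0576209  0.035    ]
(440, 782, 3)
```

View pics/crop1.png

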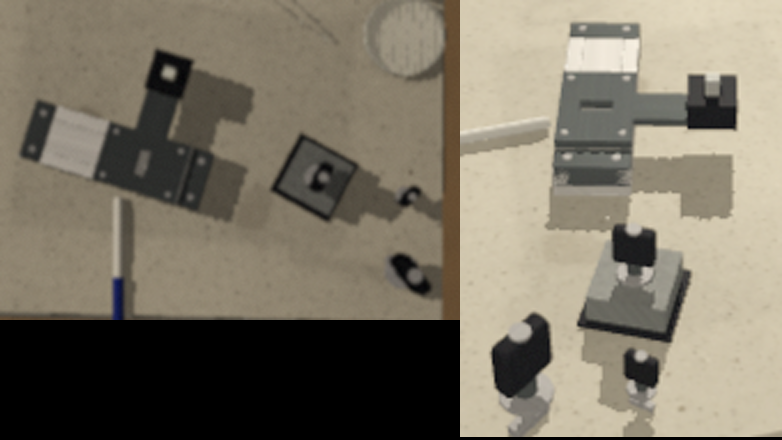

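The crop confirms it: the middle-sized screw is in the grey stand, wing up, at top (391,276). Next I move the wrist camera over stand and rail.

Call:
{"method": "play_rows", "body": {
  "series": [
    [[0.2,-0.17,0],[0,0,0],1],
    [[0.4,-0.35,0],[0,0,0],1],
    [[0.6,-0.52,0],[0,0,0],1],
    [[0.8,-0.7,0],[0,0,0],1],
    [[1,-0.87,0],[0,0,0],1],
    [[1,-0.87,0],[0,0,0],1],
    [[1,-0.87,0],[0,0,0],1],
    [[1,-0.87,0],[0,0,0],1],
    [[1,-0.87,0],[0,0,0],1],
    [[1,-0.87,0],[0,0,0],1]
  ]
}}

```text
clock: 1.35
ee_pos: [0.449, -0.1481, 0.239]
ee_rot: [-3.141, 0.001, 0.244]
contact_force: [-0.2, -0.5, -0.6]
finger_gap: 0.0876
finger_force: 0.0
```

Run:
```python
from h import *
s=ctrl.state();im=ctrl.get_image("wrist")[:,:,::-1];cv2.imwrite("pics/w1.png",im);import pickle;pickle.dump(s,open("pics/w1.pkl","wb"))
print(s["clock"],s["ee_pos"],s["ee_rot"],s["contact_force"],s["ft_torque"])
```

```text
1.35 [ 0.44900978 -0.1480707   0.2390337 ] [-3.14074317e+00  8.66330484e-04  2.43715254e-01] [-0.16909218 -0.53811284 -0.56230613] [ 0.036673   -0.06340405 -0.04169939]
```

View pics/w1.png

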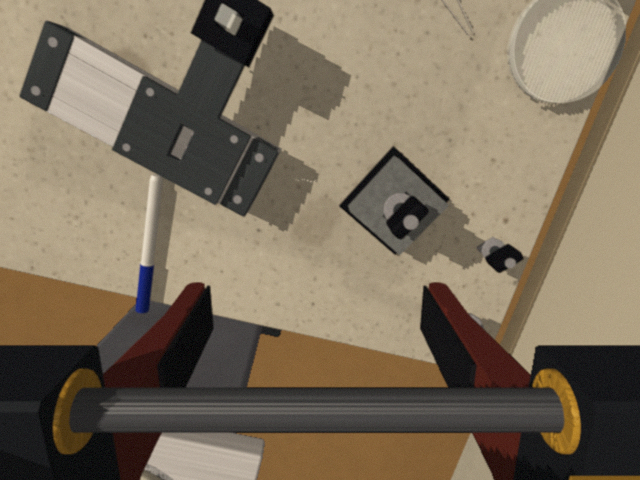

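Wrist view: carriage slot at (181,142), carriage dots at (150,92), (126,146), (240,139) and (208,191), stand centred at (395,202), screw knob/wing at (408,216), small look-alike at (503,256). I'll extract sub-pixel features and angles.

```bash
cat >> h.py <<'E'
def blob(g,uv,r,lo,hi,out=0):
    u,v=[int(round(k)) for k in uv];m=np.zeros_like(g);m[v-r:v+r+1,u-r:u+r+1]=cv2.inRange(g,lo,hi)[v-r:v+r+1,u-r:u+r+1]
    cs,_=cv2.findContours(m,cv2.RETR_EXTERNAL,cv2.CHAIN_APPROX_NONE)
    c=max(cs,key=cv2.contourArea);M=cv2.moments(c)
    if M["m00"]==0:return np.array(uv,float),c
    return np.array([M["m10"],M["m01"]])/M["m00"],c
E
python3 - <<'E'
from h import *;import pickle
s=pickle.load(open("pics/w1.pkl","rb"));W=cam("wrist",s)
g=cv2.cvtColor(cv2.imread("pics/w1.png"),cv2.COLOR_BGR2GRAY)
P=[]
for u in((150,92),(126,146),(240,139),(208,191)):
    v=u[1];x=g[v-7:v+8,u[0]-7:u[0]+8].astype(float);w=np.clip(x-x.min()-.5*(x.max()-x.min()),0,None);Y,X=np.mgrid[-7:8,-7:8]
    c=(u[0]+(w*X).sum()/w.sum(),v+(w*Y).sum()/w.sum());p=plane(W,c,.038);P.append(p);print(c,p[:2])
P=np.array(P)
print("centre",P.mean(0),"yang",np.degrees([np.arctan2(*(P[0]-P[2])[1::-1]),np.arctan2(*(P[1]-P[3])[1::-1]),np.arctan2(*(P[0]-P[1])[1::-1])]),np.linalg.norm(P[0]-P[2]),np.linalg.norm(P[0]-P[1]))
print(g[130:156,168:196:2])
c,ct=blob(g,(181,142),16,90,255);R=cv2.minAreaRect(ct);print("slot",c,plane(W,c,.038),R)
b=cv2.boxPoints(R);q=np.array([plane(W,x,.038)[:2] for x in b]);e=q-np.roll(q,1,0);print(np.linalg.norm(e,axis=1),np.degrees(np.arctan2(e[:,1],e[:,0])))
# stand top: grey block corners
for lo,hi in((85,140),):
    c,ct=blob(g,(395,202),62,0,130);R=cv2.minAreaRect(ct);b=cv2.boxPoints(R);print("stand",R)
    for z in(.004,.028):
        q=np.array([plane(W,x,z)[:2] for x in b]);e=q-np.roll(q,1,0);print(z,q.mean(0),np.linalg.norm(e,axis=1),np.degrees(np.arctan2(e[:,1],e[:,0])))
c,ct=blob(g,(408,216),24,0,45);R=cv2.minAreaRect(ct);print("wing",c,R)
E
python3 -c "
import cv2;a=cv2.imread('pics/w1.png')
import numpy as np
x=cv2.resize(a[140:265,335:455],(0,0),fx=4,fy=4,interpolation=0);y=cv2.resize(a[110:175,145:215],(0,0),fx=4,fy=4,interpolation=0)
o=np.zeros((500,770,3),np.uint8);o[:500,:480]=x;o[:260,480:760]=y;cv2.imwrite('pics/crop2.png',o)"
```

```text
(np.float64(149.57396088019559), np.float64(91.6601466992665)) [ 0.50813891 -0.00301462]
(np.float64(125.93792071802542), np.float64(147.02318623784592)) [0.46176887 0.00980359]
(np.float64(234.59797608095676), np.float64(138.94848206071757)) [ 0.48895973 -0.07333002]
(np.float64(207.39968895800934), np.float64(191.2834370139969)) [ 0.44213709 -0.05948638]
centre [ 0.47525115 -0.03150685  0.038     ] yang [ 74.74317499  74.18109797 -15.45255602] 0.07288413382177869 0.048109115796883185
[[ 52  57  50  60  49  33  37  98 112 111 112 106  88  57]
 [ 54  49  54  56  45  29  50 108 111 113 109 112 105  65]
 [ 53  57  50  54  46  31  65 107 111 107 113 111 114  69]
 [ 54  55  52  54  34  29  76 113 111 111 112 117 122  67]
 [ 54  53  55  52  31  37  94 116 116 108 113 117 113  60]
 [ 54  52  56  49  25  51 104 114 108 112 112 110  94  55]
 [ 55  52  56  44  26  63 111 110 110 114 108 105  76  55]
 [ 56  52  58  36  26  79 111 113 109 110 113  99  64  51]
 [ 50  55  50  37  35  91 118 115 113 109 112  92  57  54]
 [ 49  50  51  21  38 102 114 114 114 116 114  80  59  57]
 [ 55  58  46  31  
[... 993 characters left out ...]
  ] ((182.24876403808594, 142.46096801757812), (11.593942642211914, 30.94046401977539), 24.775142669677734)
[0.00897608 0.02511098 0.0088161  0.02518029] [  78.49966007  -15.57540388 -100.9780128   164.80153026]
stand ((412.36859130859375, 216.95037841796875), (127.91907501220703, 82.97998046875), 41.72951126098633)
0.004 [ 0.45429402 -0.2410712 ] [0.12629002 0.07305817 0.12076815 0.07776238] [  62.02195925  -26.70238595 -115.89689889  157.35528336]
0.028 [ 0.45882978 -0.23411669] [0.11831345 0.06844376 0.11314035 0.07285085] [  62.02195925  -26.70238595 -115.89689889  157.35528336]
wing [405.98174766 215.81793292] ((406.2500305175781, 216.75), (25.455841064453125, 41.719295501708984), 45.0)
```

View pics/crop2.png

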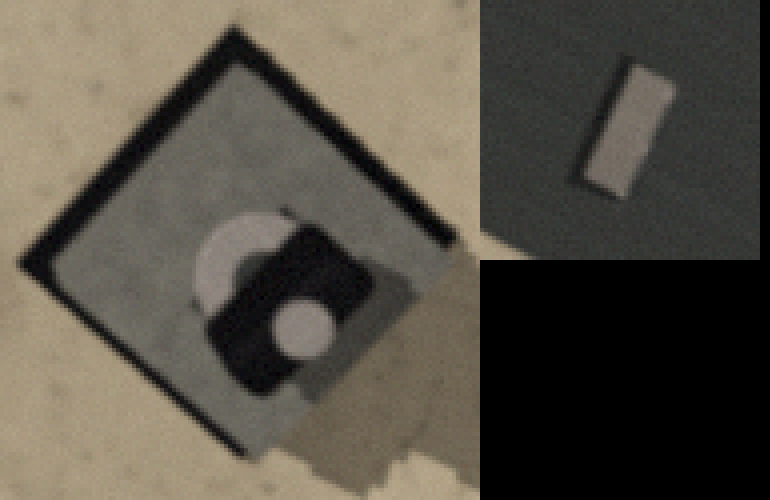

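The crop shows the stand foot's corners at (340,205), (394,147), (449,199) and (396,254), and the wing's long axis running up-right through (408,217). I'll compute the positions.

Run:
```python
from h import *;import pickle
W=cam("wrist",pickle.load(open("pics/w1.pkl","rb")))
q=np.array([plane(W,u,.004)[:2] for u in((340,205.5),(393.7,147),(448.7,199.5),(395.7,254))])
e=np.roll(q,-1,0)-q;print(q.mean(0),np.linalg.norm(e,axis=1),np.degrees(np.arctan2(e[:,1],e[:,0])))
f=lambda x,y:(335+x/4,140+y/4)
a,b,c,d=[plane(W,f(*u),.074)[:2] for u in((312,225),(375,285),(265,395),(208,325))]
print("wing",(a+b+c+d)/4,np.degrees(np.arctan2(*(b-c)[::-1])),np.degrees(np.arctan2(*(a-d)[::-1])),np.linalg.norm(a-d))
a,b=[plane(W,f(*u),.028)[:2] for u in((288,212),(195,305))];print("slotmarks",np.degrees(np.arctan2(*(a-b)[::-1])))
k=f(303,328);print("knob tri top", tri([ray(W,k),ray(cam("top"),(391,275))]),"side",tri([ray(W,k),ray(cam("side"),(287,309))]))
print(ctrl.state()["joint_positions"])
```

```text
[ 0.46488664 -0.21980521] [0.06999362 0.07041966 0.06935704 0.07106166] [ -27.46470872 -117.77476108  153.06612333   62.74370297]
wing [ 0.46784141 -0.21613839] -27.984598004539805 -29.838187494495322 0.026499268005953876
slotmarks -28.83249335417143
knob tri top (array([ 0.46990934, -0.21281114,  0.09912268]), [0.00031425811132847664, 0.00031425811132856755]) side (array([ 0.46662111, -0.219888  ,  0.07513312]), [0.0016855752362095588, 0.0016855752362094933])
[-3.93040385e-01 -2.51029972e-01  1.55573867e+00 -4.23200236e-04
  1.83793522e+00  9.35753367e-01]
```

Call:
{"method": "play_rows", "body": {
  "series": [
    [[0,0.1,0.05],[0,0,0.23],1],
    [[0,0.18,0.1],[0,0,0.46],1],
    [[0,0.18,0.1],[0,0,0.69],1],
    [[0,0.18,0.1],[0,0,0.92],1],
    [[0,0.18,0.1],[0,0,0.92],1],
    [[0,0.18,0.1],[0,0,0.92],1]
  ]
}}

```text
clock: 2.15
ee_pos: [0.465, -0.2204, 0.1997]
ee_rot: [3.141, -0.0, -0.48]
contact_force: [0.6, -0.2, 0.3]
finger_gap: 0.0881
finger_force: 0.0
```

Run:
```python
from h import *;import pickle
s=ctrl.state();im=ctrl.get_image("wrist")[:,:,::-1];cv2.imwrite("pics/w2.png",im);pickle.dump(s,open("pics/w2.pkl","wb"))
print(s["clock"],s["ee_pos"],s["ee_rot"],s["contact_force"])
```

```text
2.15 [ 0.46502791 -0.22044675  0.19970047] [ 3.14138924e+00 -1.03480266e-04 -4.80444494e-01] [ 0.593247   -0.18752587  0.2864715 ]
```

View pics/w2.png

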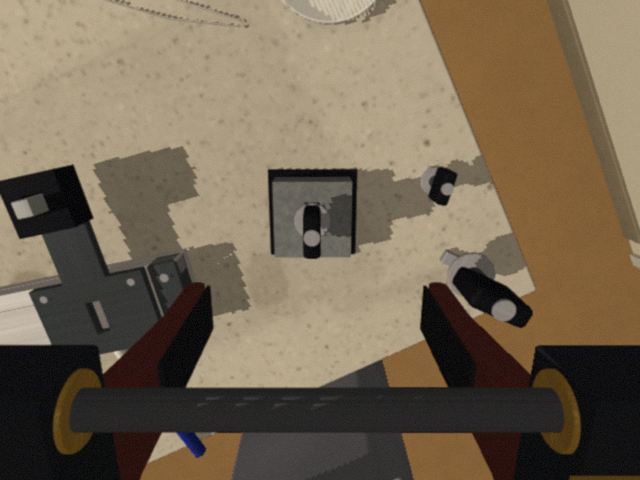

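The wing is now upright in the picture at (312,230), with its knob at (312,238). The carriage slot is at (99,315), with dots at (43,299), (130,281) and (78,348). Now I triangulate.

Run:
```python
from h import *;import pickle
s2=pickle.load(open("pics/w2.pkl","rb"));A,B=[cam("wrist",pickle.load(open(f"pics/w{i}.pkl","rb"))) for i in(1,2)]
g=cv2.cvtColor(cv2.imread("pics/w2.png"),cv2.COLOR_BGR2GRAY)
k2,ct=blob(g,(312,238),10,90,255);print("knob px",k2,cv2.boundingRect(ct))
c,ct=blob(g,(312,230),35,0,40);print("wing px",c,cv2.boundingRect(ct),cv2.minAreaRect(ct))
g1=cv2.cvtColor(cv2.imread("pics/w1.png"),cv2.COLOR_BGR2GRAY);k1,_=blob(g1,(411,222),9,90,255);print(k1)
K,_=tri([ray(A,k1),ray(B,k2)]);print("knob",K,_)
R=Ro.from_euler("xyz",s2["ee_rot"]).as_matrix()
print("knob in tool",R.T@(K-s2["ee_pos"]))
x=cv2.boundingRect(ct);
for z in(.06,.074):print("wing axis at z",[ (R.T@(plane(B,(u,255),z)-s2["ee_pos"])) for u in(x[0]-.5,x[0]+x[2]-.5)])
# carriage dots from both views
D=[((149.6,91.7),(43,299)),((240,139),(130,281))]
for a,b in D:
    v,u=b[1],b[0];w=g[v-6:v+7,u-6:u+7].astype(float);w=np.clip(w-w.min()-.5*(w.max()-w.min()),0,None);Y,X=np.mgrid[-6:7,-6:7];b=(u+(w*X).sum()/w.sum(),v+(w*Y).sum()/w.sum())
    print(b,tri([ray(A,a),ray(B,b)]))
c,ct=blob(g,(99,315),18,80,255);print("slot",c,cv2.minAreaRect(ct),plane(B,c,.038))
cv2.imwrite("pics/crop3.png",cv2.resize(np.hstack([cv2.imread("pics/w2.png")[265:365,20:150],cv2.imread("pics/w2.png")[165:265,260:365]]),(0,0),fx=3.3,fy=3.3,interpolation=0))
```

```text
knob px [311.07288889 237.78133333] (302, 228, 18, 18)
wing px [311.6852381  218.04619048] (304, 206, 17, 27) ((312.0, 219.0), (26.0, 16.0), 90.0)
[410.51027397 221.95547945]
knob [ 0.46575372 -0.21858043  0.07489188] [0.0005588724230944226, 0.0005588724230943271]
knob in tool [-0.00023184 -0.00201588  0.12480816]
wing axis at z [array([-0.01791268, -0.00728852,  0.13969714]), array([-0.01791289,  0.00476083,  0.13969959])]
wing axis at z [array([-0.01309228, -0.00685317,  0.12569773]), array([-0.01309248,  0.00460372,  0.12570006])]
(np.float64(42.98373287671233), np.float64(299.451198630137)) (array([ 0.50891501, -0.00228149,  0.03814402]), [0.0005893474388237819, 0.0005893474388235642])
(np.float64(130.18902891030393), np.float64(281.7390659747961)) (array([ 0.49160587, -0.07848805,  0.04914952]), [0.0008945476801023385, 0.00089454768010223])
slot [100.56363636 313.99090909] ((100.6551742553711, 314.1379699707031), (28.597082138061523, 7.056423187255859), 68.19859313964844) [ 0.47698586 -0.03494239  0.038     ]
```

View pics/crop3.png

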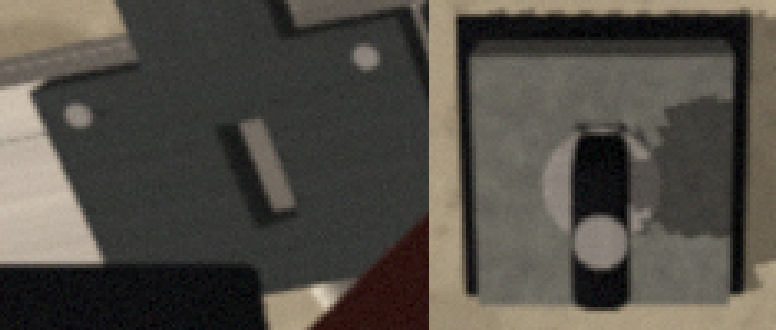

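Call:
{"method": "play_rows", "body": {
  "series": [
    [[0,-0.004,0.1],[0,0,0],1],
    [[0,-0.004,0.2],[0,0,0],1],
    [[0,-0.004,0.28],[0,0,0],1],
    [[0,-0.004,0.33],[0,0,0],1],
    [[0,-0.004,0.347],[0,0,0],1],
    [[0,-0.004,0.347],[0,0,0],0.5],
    [[0,-0.004,0.347],[0,0,0],0.3],
    [[0,-0.004,0.347],[0,0,0],0.25]
  ],
  "squeeze": 50
}}

```text
clock: 3.2
ee_pos: [0.4669, -0.2186, 0.0621]
ee_rot: [3.142, -0.002, -0.483]
contact_force: [0.5, 0.9, -0.4]
finger_gap: 0.0613
finger_force: 0.0
```

Call:
{"method": "play_rows", "body": {
  "series": [
    [[0,0,0],[0,0,0],0],
    [[0,0,0],[0,0,0],0],
    [[0,0,0],[0,0,0],0],
    [[0,0,0],[0,0,0],0],
    [[0,0,0],[0,0,0],0]
  ]
}}

```text
clock: 3.82
ee_pos: [0.4662, -0.2183, 0.0608]
ee_rot: [-3.141, 0.0, -0.483]
contact_force: [0.5, 0.1, -0.5]
finger_gap: 0.0118
finger_force: 49.9
```

Call:
{"method": "play_rows", "body": {
  "series": [
    [[0,0,-0.05],[0,0,0],0],
    [[0,0,-0.15],[0,0,0],0],
    [[0,0,-0.25],[0,0,0],0],
    [[0,0,-0.3],[0,0,0],0],
    [[0,0,-0.3],[0,0,0],0]
  ]
}}

```text
clock: 4.45
ee_pos: [0.4669, -0.2187, 0.1828]
ee_rot: [3.142, -0.004, -0.483]
contact_force: [-0.3, 0.6, -0.1]
finger_gap: 0.0115
finger_force: 50.0
```

```bash
cat >> h.py <<'E'
def move(p,yaw=None):
    s=ctrl.state();R=Ro.from_euler("xyz",s["ee_rot"]).as_matrix();d=R.T@(np.array(p)-s["ee_pos"])
    w=0 if yaw is None else -(yaw-s["ee_rot"][2]);return "shift",(d/.4).round(4),"turn z",round(w/(np.pi/4),3)
E
python3 - <<'E'
from h import *;import pickle
A,B=[cam("wrist",pickle.load(open(f"pics/w{i}.pkl","rb"))) for i in(1,2)]
q1=np.array([(181.25,124.5),(194.25,132),(181.25,160),(168.75,155.75)]);q2=np.array([(86.7,302.9),(98.8,300.8),(110,328),(98.2,333.2)])
for C,q in((A,q1),(B,q2)):
    p=np.array([plane(C,u,.038)[:2] for u in q]);e=np.roll(p,-1,0)-p;print(p.mean(0),np.linalg.norm(e,axis=1),np.degrees(np.arctan2(e[:,1],e[:,0])))
print(tri([ray(A,q1.mean(0)),ray(B,q2.mean(0))]))
s=ctrl.state();print(s["ee_pos"],s["ee_rot"],s["contact_force"],s["clock"])
print(move((.4755,-.033,.18),-.2715))
E
```

```text
[ 0.47681012 -0.03188012] [0.0113319  0.02515834 0.01031729 0.02722903] [-106.46127368  164.70657791   84.83556644  -12.82428041]
[ 0.47603416 -0.03222429] [0.00998706 0.02454883 0.01120862 0.02728432] [-107.07780086  165.44119699   87.16920621  -16.65337168]
(array([ 0.47642934, -0.03172078,  0.03726786]), [0.0003994005573364697, 0.0003994005573364727])
[ 0.46693183 -0.21869948  0.18283011] [ 3.14152809 -0.00352906 -0.48278045] [-0.27002676  0.57686113 -0.0919939 ] 4.45
('shift', array([-0.1966, -0.4211,  0.0064]), 'turn z', np.float64(-0.269))
```

Call:
{"method": "play_rows", "body": {
  "series": [
    [[-0.05,-0.1,0.006],[0,0,-0.1],0],
    [[-0.1,-0.2,0.006],[0,0,-0.2],0],
    [[-0.15,-0.3,0.006],[0,0,-0.27],0],
    [[-0.18,-0.39,0.006],[0,0,-0.27],0],
    [[-0.196,-0.42,0.006],[0,0,-0.27],0],
    [[-0.196,-0.42,0.006],[0,0,-0.27],0],
    [[-0.196,-0.42,0.006],[0,0,-0.27],0]
  ]
}}

```text
clock: 5.32
ee_pos: [0.4746, -0.0341, 0.1779]
ee_rot: [3.141, 0.001, -0.272]
contact_force: [0.0, 0.2, 0.1]
finger_gap: 0.0116
finger_force: 50.0
```

Run:
```python
from h import *;import pickle
s=ctrl.state();im=ctrl.get_image("wrist")[:,:,::-1];cv2.imwrite("pics/w3.png",im);pickle.dump(s,open("pics/w3.pkl","wb"))
print(s["clock"],s["ee_pos"],s["ee_rot"],s["contact_force"])
C=cam("wrist",s);c=proj(C,(.4762,-.032,.038)).astype(int);print(c,proj(C,s["ee_pos"]-[0,0,.055]))
x0,y0=c[0]-100,max(c[1]-90,0);print(x0,y0)
cv2.imwrite("pics/crop4.png",cv2.resize(im[y0:y0+150,x0:x0+200],(0,0),fx=4,fy=4,interpolation=cv2.INTER_CUBIC))
```

```text
5.325 [ 0.47459196 -0.03411924  0.1778599 ] [ 3.14090745e+00  8.25842816e-04 -2.71762389e-01] [0.03861502 0.20991556 0.11651581]
[309 228] [312.37685696 275.26664736]
209 138
```

View pics/crop4.png

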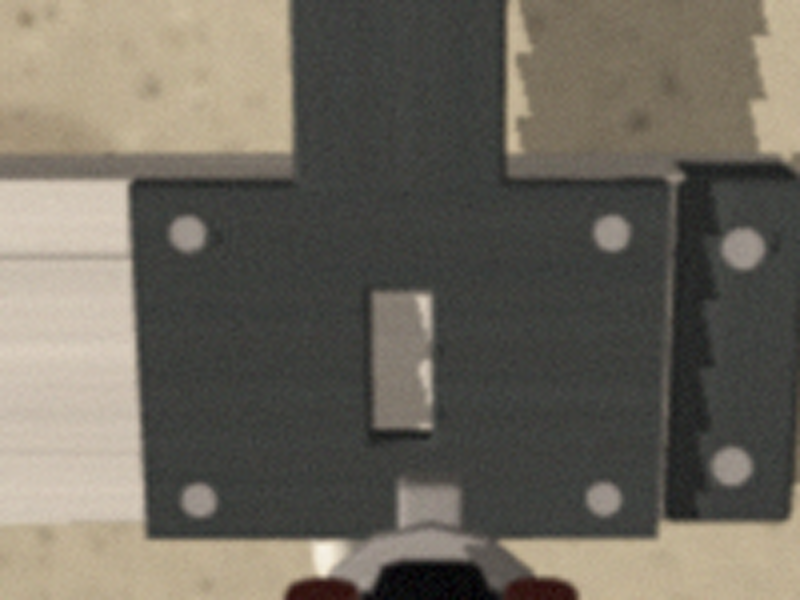

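The crop shows the carriage square to the camera. The slot mouth spans crop x 366–434, y 290–437, so its centre is at about image (309,229). The foot's end is at crop x 398–462, y 481, or image (316.5,258).

Run:
```python
from h import *;import pickle
s=pickle.load(open("pics/w3.pkl","rb"));C=cam("wrist",s);B=cam("wrist",pickle.load(open("pics/w1.pkl","rb")))
R=Ro.from_euler("xyz",s["ee_rot"]).as_matrix();f=lambda x,y:(209+(x+.5)/4-.5,138+(y+.5)/4-.5);T=lambda p:(R.T@(p-s["ee_pos"])*1e3).round(2)
zf=s["ee_pos"][2]-.055
for u in((398,481),(462,481)):print("foot end",T(plane(C,f(*u),zf)))
for u in((366,290),(434,290),(366,437),(434,437),(400,364)):print("slot",T(plane(C,f(*u),.038)))
d=[plane(C,f(*u),.038) for u in((188,234),(612,233),(199,500),(604,499))];print("dots mean",T(np.mean(d,0)),np.mean(d,0),[T(x) for x in d])
y=d[0]-d[1]+d[2]-d[3];print("rail yaw",np.arctan2(y[1],y[0])-np.pi/2)
print("height from views",tri([ray(C,f(188,234)),ray(B,(149.6,91.7))]),tri([ray(C,f(199,500)),ray(B,(125.9,147))]))
```

```text
foot end [ 9.35 -2.14 54.99]
foot end [ 9.35  5.85 55.  ]
slot [ 14.23  -9.1  139.84]
slot [ 14.22   2.58 139.85]
slot [-12.31  -9.39 139.86]
slot [-12.32   2.6  139.87]
slot [  1.04  -3.33 139.86]
dots mean [ 2.0000e-02 -3.1900e+00  1.3986e+02] [ 0.47533341 -0.03111     0.038     ] [array([ 23.98, -39.28, 139.81]), array([ 24.16,  32.86, 139.86]), array([-24.11, -39.28, 139.85]), array([-23.94,  32.92, 139.9 ])]
rail yaw -0.2693993744895895
height from views (array([ 0.50901681, -0.00370293,  0.04174539]), [0.00039455776310764936, 0.00039455776310768546]) (array([0.46326852, 0.00900212, 0.04184921]), [0.0003357443877662788, 0.00033574438776629484])
```

Call:
{"method": "play_rows", "body": {
  "series": [
    [[0.008,-0.013,0.06],[0,0,0],0],
    [[0.008,-0.013,0.12],[0,0,0],0],
    [[0.008,-0.013,0.17],[0,0,0],0],
    [[0.008,-0.013,0.19],[0,0,0],0],
    [[0.008,-0.013,0.19],[0,0,0],0],
    [[0.008,-0.013,0.19],[0,0,0],0]
  ]
}}

```text
clock: 6.12
ee_pos: [0.4798, -0.0291, 0.1035]
ee_rot: [-3.141, -0.002, -0.271]
contact_force: [0.3, -0.5, -0.6]
finger_gap: 0.0115
finger_force: 50.0
```

Run:
```python
from h import *;import pickle
s=ctrl.state();im=ctrl.get_image("wrist")[:,:,::-1];cv2.imwrite("pics/w4.png",im);pickle.dump(s,open("pics/w4.pkl","wb"))
print(s["clock"],s["ee_pos"],s["ee_rot"],s["contact_force"])
C=cam("wrist",s);c=proj(C,s["ee_pos"]-[0,0,.055]).astype(int);print(c)
x0,y0=c[0]-100,c[1]-120;print(x0,y0)
cv2.imwrite("pics/crop5.png",cv2.resize(im[y0:y0+150,x0:x0+200],(0,0),fx=4,fy=4,interpolation=cv2.INTER_CUBIC))
```

```text
6.125 [ 0.47982375 -0.02912265  0.10354558] [-3.14133373e+00 -1.74488536e-03 -2.70798278e-01] [ 0.29953843 -0.54707393 -0.62207431]
[312 275]
212 155
```

View pics/crop5.png

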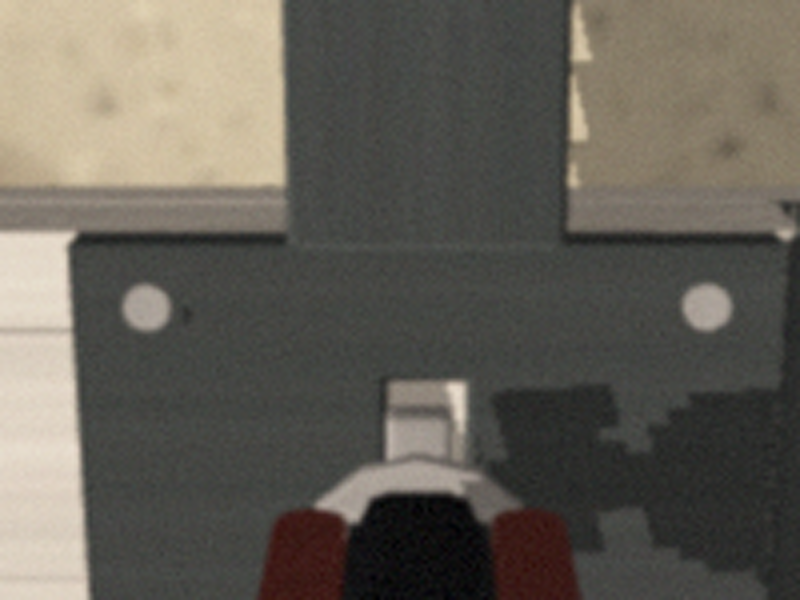

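The foot's end is at crop x 385–451, y 409, just above the slot, whose mouth spans x 383–468 with its top edge at y 380. The foot needs a small shift to the right.

Run:
```python
from h import *;import pickle
s=pickle.load(open("pics/w4.pkl","rb"))
K=ctrl.get_calibration("wrist")["camera_matrix"];M=ctrl.get_calibration("wrist")["tool_from_camera"]
f=lambda x,y:(212+(x+.5)/4-.5,155+(y+.5)/4-.5)
def at(u,z):
    d=M[:3,:3]@np.linalg.solve(K,[*f(*u),1]);o=M[:3,3];return ((o+d*(z-o[2])/d[2])*1e3).round(2)
for u in((385,409),(451,409)):print("foot",at(u,.055))
for z in(.063,.0655):print("slot",at((383,380),z),at((468,380),z),"dots",at((146,307),z-.001),at((707,307),z-.001))
```

```text
foot [ 9.88 -2.26 55.  ]
foot [ 9.88  5.97 55.  ]
slot [11.04 -2.65 63.  ] [11.04  8.31 63.  ] dots [ 21.11 -32.6   62.  ] [21.11 38.48 62.  ]
slot [10.21 -2.71 65.5 ] [10.21  8.39 65.5 ] dots [ 20.4  -33.02  64.5 ] [20.4  38.93 64.5 ]
```

Call:
{"method": "play_rows", "body": {
  "series": [
    [[-0.003,0.0025,0],[0,0,0],0],
    [[-0.003,0.0025,0.01],[0,0,0],0],
    [[-0.003,0.0025,0.02],[0,0,0],0],
    [[-0.003,0.0025,0.024],[0,0,0],0],
    [[-0.003,0.0025,0.028],[0,0,0],0],
    [[-0.003,0.0025,0.032],[0,0,0],0],
    [[-0.003,0.0025,0.032],[0,0,0],0]
  ]
}}

```text
clock: 7.05
ee_pos: [0.4778, -0.0296, 0.0895]
ee_rot: [3.142, 0.0, -0.271]
contact_force: [-0.5, -0.7, -1.4]
finger_gap: 0.0118
finger_force: 50.0
```

Call:
{"method": "play_rows", "body": {
  "series": [
    [[0,0,0.004],[0,0,0],0],
    [[0,0,0.008],[0,0,0],0],
    [[0,0,0.012],[0,0,0],0],
    [[0,0,0.015],[0,0,0],0],
    [[0,0,0.018],[0,0,0],0],
    [[0,0,0.018],[0,0,0],0]
  ]
}}

```text
clock: 7.8
ee_pos: [0.4779, -0.0296, 0.0827]
ee_rot: [-3.142, -0.0, -0.271]
contact_force: [-1.7, 0.3, 2.3]
finger_gap: 0.0116
finger_force: 50.0
```

Foot is on the rail with about 2 N. Now slide towards rail +y (tool −y).

Call:
{"method": "play_rows", "body": {
  "series": [
    [[0,0,0.0025],[0,0,0],0],
    [[0,-0.003,0.0025],[0,0,0],0],
    [[0,-0.006,0.0025],[0,0,0],0],
    [[0,-0.009,0.0025],[0,0,0],0],
    [[0,-0.012,0.0025],[0,0,0],0],
    [[0,-0.015,0.0025],[0,0,0],0],
    [[0,-0.018,0.0025],[0,0,0],0],
    [[0,-0.021,0.0025],[0,0,0],0],
    [[0,-0.024,0.0025],[0,0,0],0],
    [[0,-0.027,0.0025],[0,0,0],0]
  ]
}}

```text
clock: 9.05
ee_pos: [0.4808, -0.0192, 0.0814]
ee_rot: [3.142, -0.0, -0.271]
contact_force: [0.6, -3.6, 3.8]
finger_gap: 0.0116
finger_force: 50.0
```

Call:
{"method": "play_rows", "body": {
  "series": [
    [[0,-0.002,0],[0,0,0],0],
    [[0,-0.004,0],[0,0,0],0],
    [[0,-0.006,0],[0,0,0],0],
    [[0,-0.008,0],[0,0,0],0]
  ]
}}

```text
clock: 9.55
ee_pos: [0.4816, -0.0161, 0.0814]
ee_rot: [3.142, 0.0, -0.271]
contact_force: [-0.7, -3.6, 2.3]
finger_gap: 0.0114
finger_force: 50.0
```

Call:
{"method": "play_rows", "body": {
  "series": [
    [[0,-0.002,0],[0,0,0],0],
    [[0,-0.004,0],[0,0,0],0],
    [[0,-0.006,0],[0,0,0],0],
    [[0,-0.008,0],[0,0,0],0]
  ]
}}

```text
clock: 10.05
ee_pos: [0.4824, -0.013, 0.0814]
ee_rot: [-3.142, 0.0, -0.271]
contact_force: [-1.1, -3.8, 4.5]
finger_gap: 0.012
finger_force: 50.0
```

Call:
{"method": "play_rows", "body": {
  "series": [
    [[0,-0.002,0],[0,0,0],0],
    [[0,-0.004,0],[0,0,0],0],
    [[0,-0.006,0],[0,0,0],0],
    [[0,-0.008,0],[0,0,0],0]
  ]
}}

```text
clock: 10.55
ee_pos: [0.4833, -0.0099, 0.0814]
ee_rot: [-3.142, 0.0, -0.271]
contact_force: [-0.1, -3.3, 3.3]
finger_gap: 0.0118
finger_force: 50.0
```

Call:
{"method": "play_rows", "body": {
  "series": [
    [[0,-0.002,0],[0,0,0],0],
    [[0,-0.004,0],[0,0,0],0],
    [[0,-0.006,0],[0,0,0],0],
    [[0,-0.008,0],[0,0,0],0]
  ]
}}

```text
clock: 11.05
ee_pos: [0.4842, -0.0068, 0.0814]
ee_rot: [3.142, 0.0, -0.271]
contact_force: [-0.8, -3.9, 3.4]
finger_gap: 0.0121
finger_force: 50.0
```

Call:
{"method": "play_rows", "body": {
  "series": [
    [[0,-0.002,0],[0,0,0],0],
    [[0,-0.004,0],[0,0,0],0],
    [[0,-0.006,0],[0,0,0],0],
    [[0,-0.008,0],[0,0,0],0]
  ]
}}

```text
clock: 11.55
ee_pos: [0.485, -0.0037, 0.0814]
ee_rot: [-3.142, 0.0, -0.271]
contact_force: [-0.4, -3.6, 3.6]
finger_gap: 0.0117
finger_force: 50.0
```

Call:
{"method": "play_rows", "body": {
  "series": [
    [[0,-0.002,0],[0,0,0],0],
    [[0,-0.004,0],[0,0,0],0],
    [[0,-0.006,0],[0,0,0],0],
    [[0,-0.008,0],[0,0,0],0]
  ]
}}

```text
clock: 12.05
ee_pos: [0.4859, -0.0006, 0.0814]
ee_rot: [-3.142, 0.0, -0.271]
contact_force: [-0.2, -3.6, 3.1]
finger_gap: 0.0114
finger_force: 50.0
```

Call:
{"method": "play_rows", "body": {
  "series": [
    [[0,-0.002,0],[0,0,0],0],
    [[0,-0.004,0],[0,0,0],0],
    [[0,-0.006,0],[0,0,0],0],
    [[0,-0.008,0],[0,0,0],0]
  ]
}}

```text
clock: 12.55
ee_pos: [0.4867, 0.0024, 0.0814]
ee_rot: [3.142, 0.0, -0.271]
contact_force: [-1.5, -4.1, 3.6]
finger_gap: 0.0118
finger_force: 50.0
```

Call:
{"method": "play_rows", "body": {
  "series": [
    [[0,-0.002,0],[0,0,0],0],
    [[0,-0.004,0],[0,0,0],0],
    [[0,-0.006,0],[0,0,0],0],
    [[0,-0.008,0],[0,0,0],0]
  ]
}}

```text
clock: 13.05
ee_pos: [0.4871, 0.0053, 0.0809]
ee_rot: [3.141, 0.001, -0.271]
contact_force: [-0.7, -3.1, -1.9]
finger_gap: 0.0117
finger_force: 50.0
```

The foot has dropped in: Fz went from +3.6 to about −2 N. Now I push down.

Call:
{"method": "play_rows", "body": {
  "series": [
    [[0,0.001,0.004],[0,0,0],0],
    [[0,0.001,0.008],[0,0,0],0],
    [[0,0.001,0.012],[0,0,0],0],
    [[0,0.001,0.016],[0,0,0],0],
    [[0,0.001,0.016],[0,0,0],0]
  ]
}}

```text
clock: 13.68
ee_pos: [0.4875, 0.0051, 0.0748]
ee_rot: [-3.142, 0.0, -0.271]
contact_force: [0.6, -2.5, -0.2]
finger_gap: 0.0117
finger_force: 50.0
```

Call:
{"method": "play_rows", "body": {
  "series": [
    [[0,0,0.003],[0,0,0],0],
    [[0,0,0.006],[0,0,0],0],
    [[0,0,0.009],[0,0,0],0],
    [[0,0,0.012],[0,0,0],0],
    [[0,0,0.014],[0,0,0],0],
    [[0,0,0.014],[0,0,0],0],
    [[0,0,0.014],[0,0,0],0]
  ]
}}

```text
clock: 14.55
ee_pos: [0.4875, 0.0051, 0.0696]
ee_rot: [-3.141, -0.0, -0.271]
contact_force: [-1.6, -1.4, 1.6]
finger_gap: 0.0119
finger_force: 50.0
```

Call:
{"method": "play_rows", "body": {
  "series": [
    [[0,0,0.003],[0,0,0],0],
    [[0,0,0.006],[0,0,0],0],
    [[0,0,0.008],[0,0,0],0],
    [[0,0,0.008],[0,0,0],0]
  ]
}}

```text
clock: 15.05
ee_pos: [0.4875, 0.0051, 0.0664]
ee_rot: [-3.141, -0.0, -0.271]
contact_force: [-1.0, -1.2, 4.6]
finger_gap: 0.0121
finger_force: 50.0
```

Call:
{"method": "play_rows", "body": {
  "series": [
    [[0,0,0],[0,0,-0.2],0],
    [[0,0,0],[0,0,-0.4],0],
    [[0,0,0],[0,0,-0.6],0],
    [[0,0,0],[0,0,-0.6],0]
  ]
}}

```text
clock: 15.55
ee_pos: [0.488, 0.0054, 0.0666]
ee_rot: [-3.141, -0.002, 0.199]
contact_force: [0.1, 0.6, 4.2]
finger_gap: 0.0113
finger_force: 50.0
```

Call:
{"method": "play_rows", "body": {
  "series": [
    [[0,0,0],[0,0,-0.2],0],
    [[0,0,0],[0,0,-0.4],0],
    [[0,0,0],[0,0,-0.6],0],
    [[0,0,0],[0,0,-0.7],0],
    [[0,0,0],[0,0,-0.7],0]
  ]
}}

```text
clock: 16.18
ee_pos: [0.4877, 0.0052, 0.0664]
ee_rot: [3.141, -0.001, 0.747]
contact_force: [0.0, 0.4, 4.7]
finger_gap: 0.0118
finger_force: 50.0
```

Call:
{"method": "play_rows", "body": {
  "series": [
    [[0,0,0],[0,0,-0.2],0],
    [[0,0,0],[0,0,-0.4],0],
    [[0,0,0],[0,0,-0.6],0],
    [[0,0,0],[0,0,-0.7],0],
    [[0,0,0],[0,0,-0.7],0],
    [[0,0,0],[0,0,-0.7],0]
  ]
}}

```text
clock: 16.92
ee_pos: [0.4875, 0.0051, 0.0663]
ee_rot: [3.141, -0.0, 1.297]
contact_force: [-1.9, 0.6, 3.7]
finger_gap: 0.0116
finger_force: 50.0
```

Quarter turn done (89.8°), still with about 4 N on the spring. I'll ease the spring, then let go.

Call:
{"method": "play_rows", "body": {
  "series": [
    [[0,0,-0.003],[0,0,0],0],
    [[0,0,-0.006],[0,0,0],0],
    [[0,0,-0.01],[0,0,0],0],
    [[0,0,-0.01],[0,0,0],0]
  ]
}}

```text
clock: 17.42
ee_pos: [0.4875, 0.0051, 0.0702]
ee_rot: [3.142, -0.0, 1.3]
contact_force: [0.9, 0.8, 2.3]
finger_gap: 0.0117
finger_force: 50.0
```

Call:
{"method": "play_rows", "body": {
  "series": [
    [[0,0,0],[0,0,0],0.2],
    [[0,0,0],[0,0,0],0.4],
    [[0,0,0],[0,0,0],0.45],
    [[0,0,0],[0,0,0],0.45],
    [[0,0,-0.05],[0,0,0],0.45],
    [[0,0,-0.15],[0,0,0],0.45],
    [[0,0,-0.25],[0,0,0],0.45],
    [[0,0,-0.3],[0,0,0],0.45],
    [[0,0,-0.3],[0,0,0],0.45],
    [[0,0,-0.3],[0,0,0],0.45]
  ]
}}

```text
clock: 18.68
ee_pos: [0.487, 0.0051, 0.1886]
ee_rot: [-3.139, 0.001, 1.3]
contact_force: [-0.5, 0.1, -0.4]
finger_gap: 0.0395
finger_force: 0.0
```

Run:
```python
from h import *
s=ctrl.state();im=ctrl.get_image("wrist")[:,:,::-1];b=ctrl.get_image("side")[:,:,::-1]
print(s["clock"],s["ee_pos"],s["contact_force"])
cv2.imwrite("pics/fin.png",np.hstack([cv2.resize(im,(448,336)),cv2.resize(b[190:330,220:360],(336,336),interpolation=2)]))
```

```text
18.675 [0.48697182 0.00509801 0.18863191] [-0.47329385  0.13414326 -0.35522327]
```

View pics/fin.png

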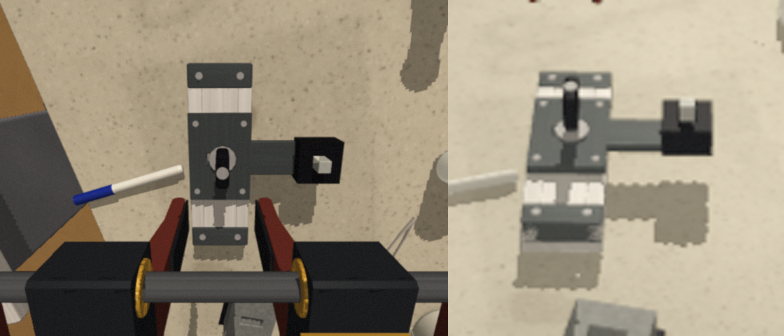

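The wrist half shows the wing at (222,163) lying along the rail, and the side half shows the flange flat on the carriage at (571,130). The screw is home and turned, the gripper is clear, and the other things are untouched.

```bash
python3 -c "
from station import ctrl
print(ctrl.finish_job())"
```

```text
the job is handed in; nothing more can be done
None
```

The carriage is locked onto the rail: the middle-sized thumbscrew dropped into the hidden slot, was pushed flush and turned 89.8°, and I released it and handed the job in at about 19 s; the highest force I read while working by feel was about 5 N.

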